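# Refit and lock the glass lid of a keepsake box

## Robot

A 6-joint arm with a two-finger parallel gripper is mounted at the origin on the work surface. World frame = base frame: x ahead of the robot, y to its left, z up, the work surface at z = 0. Lengths are in m, angles in rad, forces in N, time in s.
With the tool pointing down it reaches from about 0.25 to 0.775 m from the base axis. Payload 8.9 kg.
Tool frame: the origin (TCP) lies midway between the tips of the shut fingers; the grasp point (between the pads) lies 19 mm behind it; z points along the fingers, y is the line along which they close (so a half turn about z gives the same grasp; the last joint's range is limited). The gripper opens to 85 mm and grips with 20 to 120 N. Pads are 22 mm wide; open, the fingers measure 114 mm over their backs; the gripper's body (76 mm by 85 mm) begins 54 mm behind the grasp point. The pads swing forward as they close: fully open they stand 13 mm farther back than shut.
Start: joints at [-1.391, 0.291, -0.153, 1.127, 0, 1.431], TCP at [0.165, -0.499, 0.192] pointing down, gripper open.
Joint ranges: [-2.52, 2.52], [-0.91, 1.74], [-1.3, 1.37], [-1.96, 2.02], [-1.52, 1.47], [-3.14, 3.14]. Speed limits (rad/s): [2.22, 2.22, 2.79, 3.14, 3.14, 3.14].

## Interface

Orientations are given as a rotation vector (axis times angle).
In Python, from plant import robot, imaging, workorder gives the robot as it stands.
- The arm moves only by the shell command python3 -m crank 'ROWS' [FORCE]. ROWS is a JSON object of lists of equal length, an entry for each row: "fingers": the opening, from 0 (shut) to 1 (fully open); "linear": the shift along the tool's x, y, z in mm, a list of three; "delta_rot": the turn, a rotation vector about the tool's x, y, z in degrees, a list of three. A call has 1 to 10 rows; each row shifts and turns the commanded pose from where the row before left it, along the tool's axes as they then stand; what a row does not reach is not made up. A row lasts 1/10 s, in which the tool goes at most 50 mm and 8.59 degrees, less where a joint would pass 70% of its speed; a pose out of reach is approached as far as the arm can. A call with a gripper value outside its range is refused whole. The fingers move at their own pace and stop on an object; FORCE is the grip in N (left out, the last holds). Time passes only in rows, so rows that do not move let the fingers close. It gives the time, the measured TCP pose, the force, the opening and the grip force at its end, in the units of the state.
- robot.read_state(): the state, without advancing time (a new reading comes with each control period).
- imaging.get_image(name): name is "scene" or "top" or "wrist"; returns a dict with "color" (400x640x3 uint8, red, green, blue), "fx", "fy", "cx", "cy" (pixels), "extrinsics" (4x4, takes a point from camera to world coordinates); the wrist camera has in their place "T_tool_cam" (4x4, takes a point from camera to tool coordinates, whose origin is the TCP and whose axes are the flange's). Camera axes: x right, y up, looking along -z (the intrinsics and any distortion apply to the point x, -y, -z); pixel columns grow to the right and rows downward; lengths in m; the calibration is good to about 2 mm. A picture is of the moment at which its call begins: read the wrist's pose just before it. There is no depth.
- workorder.sign_off(): hands the job in; it is judged then, once.
The state is a dict: "time_s": time; "joint_positions": joint angles; "dq": joint speeds; "tau": joint torques, N m; "eef_pos": TCP position; "tcp_rot": TCP orientation; "contact_force": force on the tool from outside, world axes, zero at the start; "moment": the same for the moment, N m; "opening": finger opening in m; "grasp_force": force on a finger pad.
Only numpy, scipy, OpenCV 4.12 (cv2) and the standard library are available. Lean on these libraries where they do the work, as an engineer would, in place of code of your own. Each camera call takes 0.05 s, during which the arm holds its last target. There are 200 camera calls.

## Task

Put the longer of the two cleaned glass panes back into the open top of the wooden keepsake box, touching it with the fingers only on its edges, never on its faces, so that it lies flat and fully home on its ledges. Then fit the square-bored bar knob fully down onto the latch's square spindle and turn it until the latch arm reaches in over the glass and stops, leaving the knob on the spindle. Leave the shorter pane and everything else where they stand.

Things in the scene. Friction and masses are not known exactly. Their poses are not given: they have to be found in the camera images.
- glass: The longer glass pane, clear greenish, 100 mm (its x) by 60 mm (y) by 5 mm thick, 75 g, lying level across a stand, overhanging it by about 13 mm at both long edges. Origin: centre of its underside; z up. Fingers may touch only its four edges and the outer 4 mm border of its faces: pinch the two long edges, 60 mm apart.
- short_glass: The shorter glass pane, 72 mm by 60 mm by 5 mm, otherwise the same, lying across the other stand. It is not to be moved. Origin: centre of its underside.
- stand_a: Low grey stand that carries the longer pane: 70 mm (x) by 34 mm (y), 34 mm high, two rubber-topped cross ribs. Fixed to the table. Origin: centre of its underside. The two stands look alike and may have changed places.
- stand_b: The like stand that carries the shorter pane. Fixed.
- box: Wooden keepsake box without its glass, fixed to the table, 165 mm long (its x, from -101 to +64 mm), 90 mm wide (y), 48 mm high. Origin: on the table under the centre of the glass seat. Its -x end, x -101 to -52 mm, is a solid block 48 mm high that carries the latch. Floor 8 mm high inside, with small contents up to 18 mm high.
- seat (a point): Centre of the glass seat, 42 mm above the table: the pane's origin belongs here, its long side along the box's x, either way round. The seat is a recess 105 mm (x) by 65 mm (y), a ledge at each x end (from 40 mm out), 42 mm above the table; rims 48 mm high stand at both ends and at the four corners. Axes as the box.
- latch (a joint): Latch angle about its vertical axis, rad. 0: its arm points along the box's -y; it grows counterclockwise seen from above; at the stop, 1.5, the arm points almost along the box's +x, over the end of the glass. Starts at 0.15 to 0.45, clear of the seat. Stays where it is left; friction about 0.06 N m.
- spindle (a point): On the latch's axis, at the top of its plate, 54.5 mm above the table, 78 mm from the seat's centre on the box's -x side. From here the square spindle rises: 14 mm square for 12 mm, then 12.8 mm square for 2 mm, then a round cone to 20 mm. Its sides lie along this frame's x and y, which turn with the latch; they are the box's x and y at latch 0.
- knob: Cream plastic bar knob, 52 mm (its x) by 26 mm (its y) by 38 mm high, 45 g, standing upright on the table. Origin: centre of its underside. In the underside is a square bore, 16 mm wide, 25 mm deep, sides along its x and y: it fits the spindle in any of four quarter turns, with about 0.15 rad of play either way. Fully down, its underside rests on the latch plate.
- round_knob: Plain round cream knob without a bore, 42 mm diameter, 36 mm high. Bystander. Origin: centre of its underside.
- jar: Clear jar with a steel cap, 58 mm diameter, 85 mm high. Bystander.
- tin: Flat dark round tin, 68 mm diameter, 28 mm high. Bystander.
- flask: Small amber bottle with a black cap, 40 mm diameter, 75 mm high. Bystander.
- brush: Brush lying flat, 160 mm long. Bystander.
- dish: Small white bowl, 76 mm diameter, 28 mm high. Bystander.
- coat_peg: Turned wooden coat peg standing upright, 48 mm diameter, 60 mm high. Bystander.
- finger_gap (a point): Middle of the finger gap in the box's +y side, 16 mm above the table, on the low wall there. Each long side of the seat has such a gap, 59 mm wide (box x from -29 to +29 mm), open above its 16 mm wall, so that fingers holding the pane's long edges can come down beside it.
- latch_tip (a point): End of the latch arm, at its top. The steel latch is a plate 5 mm thick: a disc of radius 18 mm about the spindle, with an arm 12 mm wide reaching 42 mm from the axis along its own -y. It passes about 2 mm above the seated glass.
- spool: Small empty wooden spool standing upright, 34 mm diameter, 45 mm high. Bystander.
- hinge: Small steel cupboard hinge standing on its 34 by 20 mm plate, 26 mm high. Bystander.
Things that resemble listed ones, but are neither listed nor needed, are in the scene too. What is shaped like the knob but turquoise is not meant.

How it is judged:
On the way, in this order (a step that is already met when the one before it is completed fails the run):
1. the longer pane lies home in the box, let go (horizontal distance between glass and seat below 0.005 m and z of glass in the frame of seat between -0.003 and 0.003 m and angle between glass's own z axis and vertical below 0.04 rad and contact force between the fingers and glass below 0.1 N), for 0.2 s.
2. the knob is fully down on the spindle, the latch not yet closed (horizontal distance between knob and spindle below 0.004 m and z of knob in the frame of spindle below 0.004 m and angle between knob's own z axis and vertical below 0.08 rad and value of joint latch below 1.1 rad), for 0.1 s.
At the end, for the whole second after the job is handed in: The longer pane lies flat in the seat (within 5 mm sideways and 3 mm in height of the seat's centre, tilt under 0.04 rad, long side along the box within 0.1 rad), the latch angle is above 1.35 rad, the knob sits on the spindle (within 4 mm, tilt under 0.08 rad), all at rest (horizontal distance between glass and seat below 0.005 m and z of glass in the frame of seat between -0.003 and 0.003 m and angle between glass's own z axis and vertical below 0.04 rad and angle between the x axis of glass and the x axis of seat, either way round below 0.1 rad and linear speed of each of glass, knob below 0.01 m/s and value of joint latch above 1.35 rad and horizontal distance between knob and spindle below 0.004 m and z of knob in the frame of spindle below 0.004 m and angle between knob's own z axis and vertical below 0.08 rad); the robot touches nothing.
It fails at once if a finger or the arm touches a face of the longer pane (more than 4 mm in from its edges) with over 0.3 N (contact force between any of the fingers, the arm and glass_face above 0.3 N).
It fails at once if the shorter pane is moved by more than 15 mm (distance of short_glass from where it was at the start of the episode above 0.015 m).
It fails at once if a bystander is moved by more than 25 mm (distance of any of round_knob, jar, tin, flask, brush, dish, coat_peg, spool, hinge from where it was at the start of the episode above 0.025 m).
It also fails if it takes over 67 s, if anything falls off the work surface, if the arm or the gripper's body presses on something with over 40 N, if the wrist force passes 120 N, or if a joint passes its speed limit or range.

## Working session

There is one attempt and no reset: what is moved stays moved. The work goes in short steps, Python scripts to look and compute and a shell command to move; the robot and the scene stay as the last step left them, time stands still between calls to the robot, and variables do not carry over. Pictures are saved under pics/ and viewed, at most 10 in all, crops included, and the job is handed in when it is done.

```bash
ls; mkdir -p pics; python3 - <<'E'
from plant import robot, imaging
import cv2, numpy as np, json
s=robot.read_state(); print(s)
for n in ("scene","top"):
    d=imaging.get_image(n)
    cv2.imwrite(f"pics/{n}0.png",d["color"][:,:,::-1])
    print(n,[d[k] for k in("fx","fy","cx","cy")],d["extrinsics"],d.keys())
    np.save(f"pics/{n}0.npy",d,allow_pickle=True)
E
```

```text
pics
{'time_s': 0.0, 'joint_positions': array([-1.39128924e+00,  2.91298280e-01, -1.54145505e-01,  1.12669328e+00,
       -1.32391954e-05,  1.43152051e+00]), 'dq': array([ 1.22407297e-04, -7.56746368e-05, -1.16322875e-03, -1.41901505e-03,
       -1.81111114e-03,  4.15191700e-04]), 'tau': array([ 2.23956311e-03, -5.37145436e+01,  3.31373262e+01,  1.58703688e-02,
       -8.58953655e-06,  1.77047906e-05]), 'eef_pos': array([ 0.16446161, -0.49804823,  0.19151583]), 'tcp_rot': array([-3.10044678e+00, -4.98412728e-01,  6.31260079e-05]), 'contact_force': array([-0.72105368,  0.0968217 ,  0.60939982]), 'moment': array([ 0.00772169,  0.02997228, -0.03463031]), 'grasp_force': 0.0, 'opening': 0.08539078290444521}
scene [384.4724319567211, 384.4724319567211, 320.4835827844165, 202.7647590291785] [[ 0.81852179 -0.44821348  0.3593421   0.9381574 ]
 [ 0.57435473  0.65131172 -0.49589281 -0.47837804]
 [-0.01177788  0.61228891  0.79054637  0.85280832]
 [ 0.          0.          0.          1.        ]] dict_keys(['color', 'fx', 'fy', 'cx', 'cy', 'extrinsics'])
top [446.44077566118943, 446.44077566118943, 314.18860525617276, 199.2682549832046] [[-0.01967343  0.99518963 -0.09597165  0.4853437 ]
 [-0.99958611 -0.02159344 -0.01900858 -0.01410238]
 [-0.0209895   0.09555797  0.99520255  1.3218499 ]
 [ 0.          0.          0.          1.        ]] dict_keys(['color', 'fx', 'fy', 'cx', 'cy', 'extrinsics'])
```

View pics/top0.png

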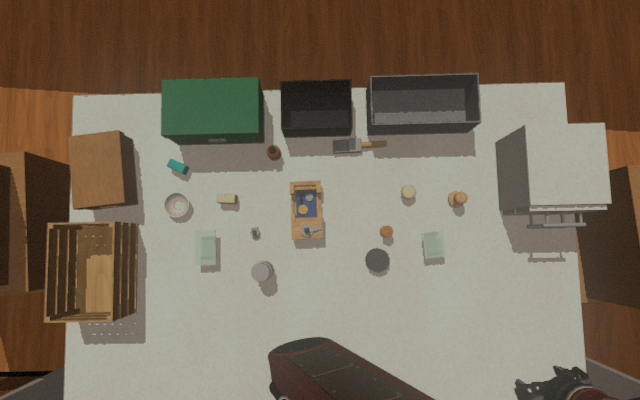

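View pics/scene0.png

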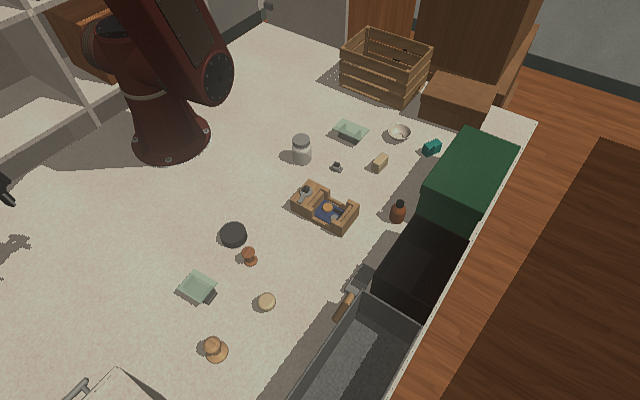

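The top view shows:
- **Panes:** greenish at (205,248), which looks longer, and (432,245).
- **Knob candidates:** cream bar at (227,199), round cream at (408,191), turquoise bar at (178,167), and the coat peg or similar at (457,199).
- **Box:** at (306,210), latch block towards the base at (307,230).

By the description I choose the pane at (205,248) and the knob at (227,199). I'll check both in one crop.

```bash
cat > h.py <<'E'
from plant import robot, imaging
import cv2, numpy as np
from scipy.spatial.transform import Rotation as R
def get(n):
    s=robot.read_state(); d=imaging.get_image(n)
    if n=="wrist":
        T=np.eye(4); T[:3,:3]=R.from_rotvec(s["tcp_rot"]).as_matrix(); T[:3,3]=s["eef_pos"]; d["E"]=T@d["T_tool_cam"]
    else: d["E"]=d["extrinsics"]
    return d
def ray(d,uv,z):
    uv=np.atleast_2d(np.asarray(uv,float)); E=d["E"]
    v=np.c_[(uv[:,0]-d["cx"])/d["fx"],-(uv[:,1]-d["cy"])/d["fy"],-np.ones(len(uv))]@E[:3,:3].T
    return E[:3,3]+v*((z-E[2,3])/v[:,2])[:,None]
def proj(d,p):
    q=(np.atleast_2d(p)-d["E"][:3,3])@d["E"][:3,:3]
    return np.c_[d["cx"]+d["fx"]*q[:,0]/-q[:,2], d["cy"]-d["fy"]*q[:,1]/-q[:,2]]
def blobs(m,amin=60):
    cs,_=cv2.findContours(m.astype(np.uint8),cv2.RETR_EXTERNAL,cv2.CHAIN_APPROX_NONE)
    return [c for c in cs if cv2.contourArea(c)>amin]
def rect(d,c,z):
    "min-area rectangle of a contour on plane z: centre, sides, angle of long side"
    p=ray(d,c[:,0,:],z)[:,:2].astype(np.float32)*1000
    b=cv2.boxPoints(cv2.minAreaRect(p)); e=[b[1]-b[0],b[2]-b[1]]; L=[np.linalg.norm(x) for x in e]
    l=e[int(np.argmax(L))]
    return b.mean(0).round(1),np.round(sorted(L),1),round(np.degrees(np.arctan2(l[1],l[0]))%180,1)
def state():
    s=robot.read_state(); r=R.from_rotvec(s["tcp_rot"]).as_matrix()
    print("t",round(s["time_s"],2),"p",(s["eef_pos"]*1000).round(1),"x",r[:,0].round(3),"y",r[:,1].round(3),"z",r[:,2].round(3),"open",round(s["opening"],4),"q",s["joint_positions"].round(2))
    return s["eef_pos"]*1000,r
E
python3 - <<'E'
from h import *
d=np.load("pics/top0.npy",allow_pickle=True).item(); d["E"]=d["extrinsics"]; im=d["color"].astype(int)
r,g,b=im[...,0],im[...,1],im[...,2]
m=(g-r>8)&(g>120)
for c in blobs(m): print("green",c.mean(0).round(),rect(d,c,.039),cv2.contourArea(c))
for n,uv,z in (("knob",(227,199),.038),("box",(306,205),.045),("latch",(307,232),.05)): print(n,ray(d,uv,z).round(3))
def crop(u,v,w=40): return cv2.resize(d["color"][v-30:v+30,u-w:u+w,::-1],(400,300),interpolation=cv2.INTER_NEAREST)
cv2.imwrite("pics/m1.png",np.vstack([np.hstack([crop(205,248),crop(432,245)]),np.hstack([crop(227,199),crop(306,212)])]))
w=get("wrist"); print(w["fx"],w["cx"],w["cy"],w["T_tool_cam"].round(3)); state()
E
```

```text
green [[434. 243.]] (array([ 473.8, -326.3], dtype=float32), array([57.6, 67.3], dtype=float32), np.float32(5.2)) 414.0
green [[205. 249.]] (array([478.1, 328.1], dtype=float32), array([55.1, 96.4], dtype=float32), np.float32(0.3)) 583.0
green [[175. 165.]] (array([719. , 415.7], dtype=float32), array([27.7, 51.1], dtype=float32), np.float32(65.6)) 130.0
knob [[0.615 0.263 0.038]]
box [[0.592 0.034 0.045]]
latch [[0.515 0.032 0.05 ]]
336.2838561428261 315.459770280177 204.03255623894646 [[-0.     0.963  0.269  0.067]
 [ 1.     0.001 -0.001 -0.   ]
 [-0.001  0.269 -0.963 -0.182]
 [ 0.     0.     0.     1.   ]]
t 0.15 p [ 164.5 -498.2  191.7] x [0.95  0.313 0.   ] y [ 0.313 -0.95  -0.001] z [-0.     0.001 -1.   ] open 0.0856 q [-1.39  0.29 -0.15  1.13 -0.    1.43]
```

View pics/m1.png

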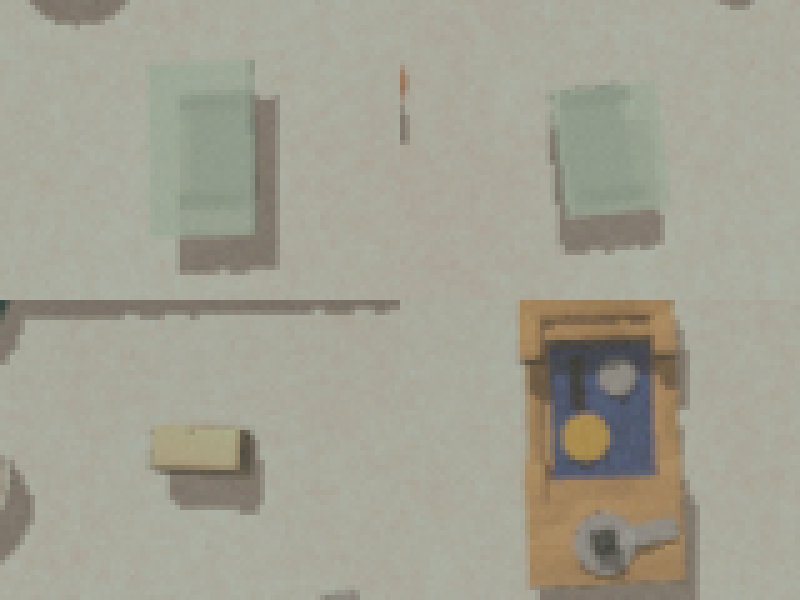

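The crops confirm the choice. The pane at (205,248) is about 96×55 mm, against 67×58 mm for the other, and the cream bar at (227,199) is the knob. The box's +x points to world +x, with the latch plate at (307,232). Next I turn the wrist and move over the box.

```bash
python3 -m crank '{"fingers":[1,1,1,1,1,1,1,1,1,1],"linear":[[0,0,0],[0,0,0],[0,0,0],[0,0,0],[0,0,0],[0,0,0],[0,0,0],[0,0,0],[0,0,0],[0,0,0]],"delta_rot":[[0,0,-8.5],[0,0,-8.5],[0,0,-8.5],[0,0,-8.5],[0,0,-8.5],[0,0,-8.5],[0,0,-8.5],[0,0,-8.5],[0,0,-8.5],[0,0,-8.5]]}'
python3 -m crank '{"fingers":[1,1,1,1,1,1,1,1,1,1],"linear":[[0,0,0],[0,0,0],[0,0,0],[0,0,0],[0,0,0],[0,0,0],[0,0,0],[0,0,0],[0,0,0],[0,0,0]],"delta_rot":[[0,0,-8.5],[0,0,-8.5],[0,0,-8.5],[0,0,-8.5],[0,0,-8.5],[0,0,-8.5],[0,0,-8.5],[0,0,-8.5],[0,0,-8.8],[0,0,0]]}'
python3 -c "
from h import *
state()"
```

```text
time_s: 1.15
eef_pos: [0.1645, -0.4983, 0.1919]
tcp_rot: [-1.942, -2.469, -0.001]
contact_force: [0.5, -0.7, -0.4]
opening: 0.0853
grasp_force: 0.0
time_s: 2.15
eef_pos: [0.1645, -0.4984, 0.1919]
tcp_rot: [-0.0, -3.141, -0.001]
contact_force: [0.3, 0.2, -0.1]
opening: 0.0854
grasp_force: 0.0
t 2.15 p [ 164.5 -498.4  191.9] x [-1.  0.  0.] y [0.    1.    0.001] z [-0.     0.001 -1.   ] open 0.0854 q [-1.39  0.29 -0.15  1.13 -0.   -1.39]
```

```bash
python3 -m crank '{"fingers":[1,1,1,1,1,1,1,1,1,1],"linear":[[-27,38,0],[-27,38,0],[-27,38,0],[-27,38,0],[-27,38,0],[-27,38,0],[-27,38,0],[-27,38,0],[-27,38,0],[-27,38,0]],"delta_rot":[[0,0,0],[0,0,0],[0,0,0],[0,0,0],[0,0,0],[0,0,0],[0,0,0],[0,0,0],[0,0,0],[0,0,0]]}'
python3 -m crank '{"fingers":[1,1,1,1,1,1,1],"linear":[[-27,38,0],[-27,38,0],[-27,38,0],[-27,38,0],[0,0,0],[0,0,0],[0,0,0]],"delta_rot":[[0,0,0],[0,0,0],[0,0,0],[0,0,0],[0,0,0],[0,0,0],[0,0,0]]}'
python3 -c "
from h import *
state()
d=get('wrist'); np.save('pics/w1.npy',d); cv2.imwrite('pics/w1.png',d['color'][:,:,::-1])"
```

```text
time_s: 3.15
eef_pos: [0.4363, -0.1174, 0.1922]
tcp_rot: [0.012, 3.141, -0.0]
contact_force: [0.7, -0.8, -0.2]
opening: 0.0856
grasp_force: 0.0
time_s: 3.85
eef_pos: [0.5433, 0.032, 0.1919]
tcp_rot: [-0.008, -3.141, 0.0]
contact_force: [-0.1, 0.2, 0.8]
opening: 0.0857
grasp_force: 0.0
t 3.85 p [543.3  32.  191.9] x [-1.     0.005  0.001] y [ 0.005  1.    -0.   ] z [-0.001 -0.    -1.   ] open 0.0857 q [-0.08  0.33 -0.1   1.14 -0.   -0.07]
```

View pics/w1.png

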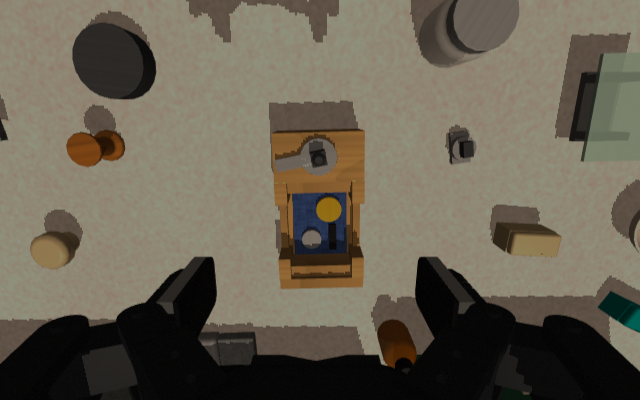

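The wrist view shows the box in the middle (u 272–363, v 130–288), the spindle at (318,157) with its arm tip at (277,162), the bar knob at (527,240), and the edge of the longer pane at the right from (590,55) to (640,160). I'll measure the box now.

```bash
python3 - <<'E'
from h import *
d=np.load("pics/w1.npy",allow_pickle=True).item()
im=cv2.cvtColor(d["color"],cv2.COLOR_RGB2HSV); h,s,v=cv2.split(im)
m=((h>8)&(h<22)&(s>110)&(v>70)).astype(np.uint8); m[:,:255]=0; m[:,380:]=0; m[300:]=0
c=np.vstack(blobs(m,30)); 
print("box",rect(d,c,.048))
p=ray(d,c[:,0],.048)[:,:2].astype(np.float32)*1000
print(cv2.boxPoints(cv2.minAreaRect(p)).round(1))
for band in ((135,200),(258,285)):   # per-row left/right edges
    L=[];Rr=[]
    for y in range(*band):
        x=np.where(m[y])[0]
        if len(x): L.append((x[0],y));Rr.append((x[-1]+1,y))
    for E in (L,Rr):
        q=ray(d,E,.048)*1000; f=np.polyfit(q[:,0],q[:,1],1); print(band,"edge y@mid",np.median(q[:,1]).round(1),"slope deg",np.degrees(np.arctan(f[0])).round(2))
g=((s<60)&(v>70)&(v<190)).astype(np.uint8); g[:,:270]=0;g[:,345:]=0;g[:133]=0;g[180:]=0
for c in blobs(g,20):
    q=ray(d,c[:,0],.0545)*1000; print("latch",cv2.contourArea(c),cv2.minEnclosingCircle(q[:,:2].astype(np.float32)),q[q[:,1].argmin()].round(1),"right",q[q[:,1].argmax()].round(1),"xmin/max",q[:,0].min().round(1),q[:,0].max().round(1))
k=((h>15)&(h<35)&(s>45)&(v>60)).astype(np.uint8); k[:,:480]=0; k[:200]=0;k[265:]=0;k[:,575:]=0
for c in blobs(k,50): print("knob",rect(d,c,.038),c.min(0),c.max(0))
big=cv2.resize(d["color"][120:300,250:390,::-1],None,fx=3.2,fy=3.2,interpolation=cv2.INTER_CUBIC); cv2.imwrite("pics/w1c.png",big)
E
```

```text
box (array([575.9,  35.2], dtype=float32), array([ 89.9, 165.5], dtype=float32), np.float32(1.2))
[[492.2  78.3]
 [494.1 -11.5]
 [659.6  -8. ]
 [657.6  81.9]]
(135, 200) edge y@mid -10.2 slope deg 1.1
(135, 200) edge y@mid 79.1 slope deg 1.83
(258, 285) edge y@mid -7.8 slope deg -25.97
(258, 285) edge y@mid 82.1 slope deg -0.36
latch 20.5 ((520.7213134765625, -11.209773063659668), 17.235679626464844) [537.9 -12.7  54.5] right [536.9  -9.8  54.5] xmin/max 503.5 537.9
latch 1277.0 ((520.1953125, 22.128522872924805), 29.5357608795166) [522.4  -7.3  54.5] right [518.9  50.9  54.5] xmin/max 499.1 533.3
knob (array([605.6, 257.3], dtype=float32), array([ 74.4, 101.2], dtype=float32), np.float32(97.1)) [[480 200]] [[574 264]]
knob (array([580.8, 208.9], dtype=float32), array([14.6, 33.2], dtype=float32), np.float32(178.0)) [[480 200]] [[495 230]]
```

View pics/w1c.png

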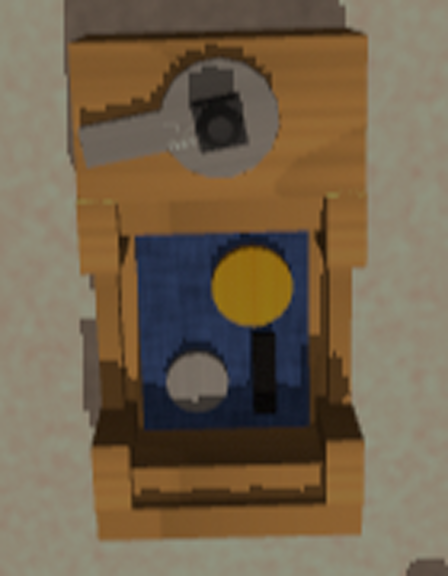

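The box mask measures 89.9×165.5 mm, which fits. That puts the seat at (594.4, 35.6), box yaw at 1.2°, the spindle at (516.3, 33.5) and the latch at about 0.2 rad. On to the pane.

```bash
python3 -m crank '{"fingers":[1,1,1,1,1,1,1,1,1,1],"linear":[[11,42,3],[11,42,3],[11,42,3],[11,42,3],[11,42,3],[11,42,3],[11,42,3],[0,0,0],[0,0,0],[0,0,0]],"delta_rot":[[0,0,0],[0,0,0],[0,0,0],[0,0,0],[0,0,0],[0,0,0],[0,0,0],[0,0,0],[0,0,0],[0,0,0]]}'
python3 - <<'E'
from h import *
state()
d=get('wrist'); np.save('pics/w2.npy',d); cv2.imwrite('pics/w2.png',d['color'][:,:,::-1])
print(proj(d,[[.478,.328,.039],[.615,.263,.038]]))
E
```

```text
time_s: 4.9
eef_pos: [0.468, 0.3253, 0.1713]
tcp_rot: [0.007, 3.141, -0.001]
contact_force: [-0.5, 0.5, 0.3]
opening: 0.0853
grasp_force: 0.0
t 4.9 p [468.  325.3 171.3] x [-1.     0.005 -0.   ] y [ 0.005  1.    -0.   ] z [ 0. -0. -1.] open 0.0853 q [ 0.48  0.39 -0.07  1.12 -0.    0.48]
[[319.21527442 195.38366644]
 [259.13014634 318.81713889]]
```

View pics/w2.png

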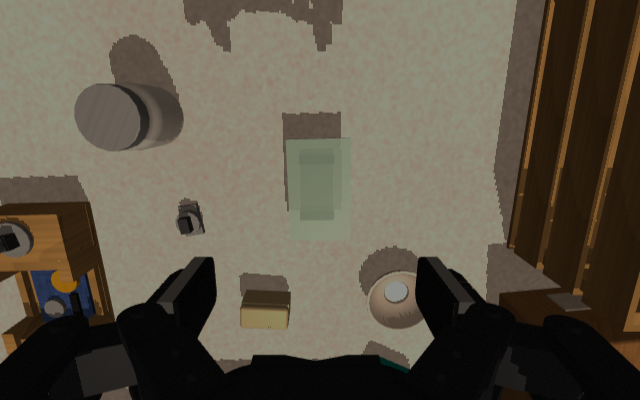

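The pane spans u 286–350, v 138–240. The bar knob is at (265,308), with a dish at (397,300).

```bash
python3 - <<'E'
from h import *
d=np.load("pics/w2.npy",allow_pickle=True).item()
im=d["color"].astype(int); r,g,b=im[...,0],im[...,1],im[...,2]
for t in (4,8,12):
    m=((g-r>t)&(g>60)).astype(np.uint8); m[:100]=0;m[260:]=0;m[:,:260]=0;m[:,380:]=0
    m=cv2.morphologyEx(m,cv2.MORPH_OPEN,np.ones((3,3),np.uint8))
    for c in blobs(m,500): print("pane",rect(d,c,.039),c.min(0),c.max(0))
hs=cv2.cvtColor(d["color"],cv2.COLOR_RGB2HSV); print(hs[320,262],hs[300,262],hs[330,230],hs[280,262])
k=((hs[...,0]>18)&(hs[...,0]<30)&(hs[...,1]>75)&(hs[...,2]>150)).astype(np.uint8); k[:270]=0;k[350:]=0;k[:,:225]=0;k[:,305:]=0
for c in blobs(k,100): print("knob top",rect(d,c,.038),c.min(0),c.max(0))
E
```

```text
pane (array([473.4, 327.7], dtype=float32), array([59.7, 98.9], dtype=float32), np.float32(1.0)) [[286 138]] [[350 239]]
[ 22 101 142] [ 17 127  56] [ 27  38 141] [13 65 94]
```

```bash
python3 -m crank '{"fingers":[1,1,1,1,1,1,1,1],"linear":[[-5.5,2.5,0],[0,0,35],[0,0,35],[0,0,35],[0,0,30],[0,0,22],[0,0,0],[0,0,0]],"delta_rot":[[0,0,-1.3],[0,0,0],[0,0,0],[0,0,0],[0,0,0],[0,0,0],[0,0,0],[0,0,0]]}' 25
python3 - <<'E'
from h import *
state()
d=get('wrist'); np.save('pics/w3.npy',d); cv2.imwrite('pics/w3.png',d['color'][:,:,::-1])
E
```

```text
time_s: 5.75
eef_pos: [0.4737, 0.3288, 0.0146]
tcp_rot: [0.031, -3.141, 0.0]
contact_force: [0.2, -0.3, -0.2]
opening: 0.0857
grasp_force: 0.0
t 5.75 p [473.7 328.8  14.6] x [-1.   -0.02  0.  ] y [-0.02  1.   -0.  ] z [-0. -0. -1.] open 0.0857 q [ 0.48  0.54 -0.27  0.76 -0.    0.46]
```

View pics/w3.png

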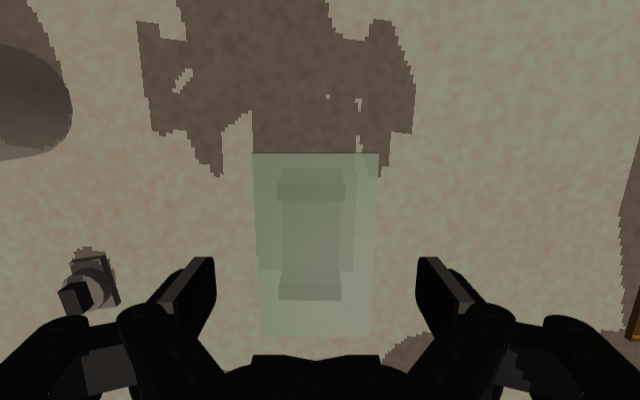

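The open fingers straddle the pane evenly, pads at (213,275) and (420,275) and pane edges at u 255 and 375. I'll close on the edges.

```bash
python3 -m crank '{"fingers":[0.6,0.5,0.5,0.5,0.5,0.5,0.5,0.5],"linear":[[0,0,0],[0,0,0],[0,0,0],[0,0,0],[0,0,0],[0,0,0],[0,0,0],[0,0,0]],"delta_rot":[[0,0,0],[0,0,0],[0,0,0],[0,0,0],[0,0,0],[0,0,0],[0,0,0],[0,0,0]]}' 25
python3 - <<'E'
from h import *
s=state()
d=get('wrist'); np.save('pics/w4.npy',d); cv2.imwrite('pics/w4.png',d['color'][150:350,160:480,::-1].repeat(2,0).repeat(2,1))
E
```

```text
time_s: 6.6
eef_pos: [0.4731, 0.3292, 0.0141]
tcp_rot: [0.032, -3.141, 0.0]
contact_force: [-0.6, 0.9, 0.7]
opening: 0.0425
grasp_force: 0.0
t 6.6 p [473.1 329.2  14.1] x [-1.   -0.02  0.  ] y [-0.02  1.   -0.  ] z [-0. -0. -1.] open 0.0425 q [ 0.48  0.54 -0.27  0.76 -0.    0.46]
```

View pics/w4.png

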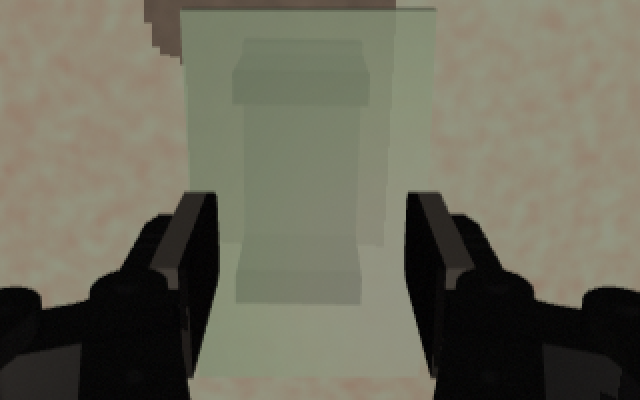

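The grip missed. At 42 mm opening the pads are drawn untinted over the glass, so they stand above it (crop pads at u 216/408, v 190–378). By that view the tips are about 40 mm behind the nominal TCP. I'll check from the side with the scene camera before moving.

```bash
python3 - <<'E'
from h import *
p,r=state()
d=get('scene'); np.save('pics/s1.npy',d)
im=d['color'][:,:,::-1].copy()
c=proj(d,p/1000)[0]; u0,v0=int(c[0])-50,int(c[1])-50
k=8; big=cv2.resize(im[v0:v0+75,u0:u0+100],None,fx=k,fy=k,interpolation=cv2.INTER_NEAREST)
def mark(pt,col):
    q=(proj(d,pt)[0]-[u0,v0]+.5)*k; cv2.circle(big,tuple(int(x) for x in q),5,col,2)
mark(p/1000,(0,0,255))
for h in (.02,.04,.06): mark(p/1000+[0,0,h],(255,0,0))
for sx in(-50,50):
    for sy in (-30,30): mark(np.array([473.4+sx,327.7+sy,39])/1000,(0,255,255))
cv2.imwrite('pics/s1.png',big); print(c)
E
```

```text
t 6.65 p [473.  329.2  14.1] x [-1.   -0.02  0.  ] y [-0.02  1.   -0.  ] z [-0. -0. -1.] open 0.0428 q [ 0.48  0.54 -0.27  0.76  0.    0.46]
[349.5303582  133.75583674]
```

View pics/s1.png

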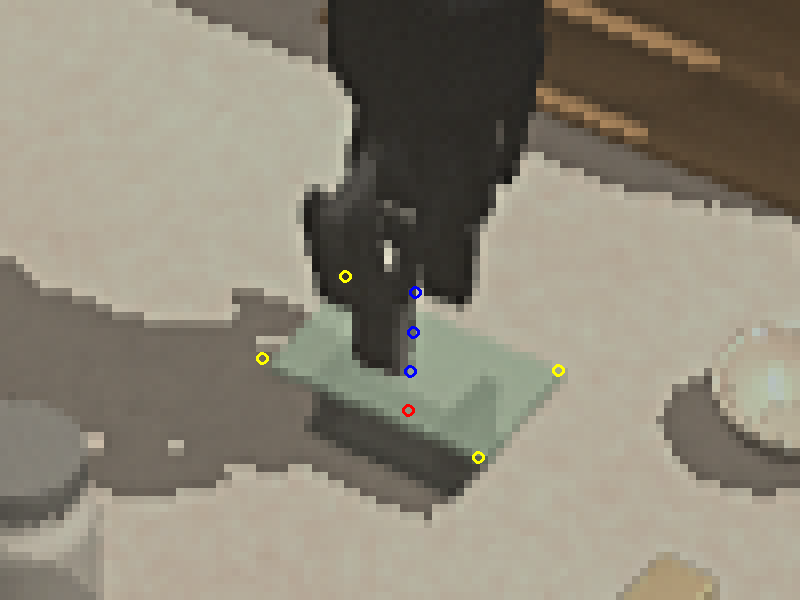

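The scene view shows the near finger's tip at crop (382,372), clearly above the glass and about 35–40 mm over the reported TCP. The real pads therefore sit about that much higher than nominal. I'll reopen, go 36 mm lower and grip again.

```bash
python3 -m crank '{"fingers":[1,1,1,1,1,1,1,1],"linear":[[0,0,0],[0,0,0],[0,0,0],[0,0,0],[0,0,0],[0,0,0],[0,0,0],[0,0,0]],"delta_rot":[[0,0,0],[0,0,0],[0,0,0],[0,0,0],[0,0,0],[0,0,0],[0,0,0],[0,0,0]]}'
python3 -m crank '{"fingers":[1,1,1,1,1,1],"linear":[[0,0,9],[0,0,9],[0,0,9],[0,0,9],[0,0,0],[0,0,0]],"delta_rot":[[0,0,0],[0,0,0],[0,0,0],[0,0,0],[0,0,0],[0,0,0]]}'
python3 -m crank '{"fingers":[0.6,0.6,0.6,0.6,0.5,0.5,0.5,0.5],"linear":[[0,0,0],[0,0,0],[0,0,0],[0,0,0],[0,0,0],[0,0,0],[0,0,0],[0,0,0]],"delta_rot":[[0,0,0],[0,0,0],[0,0,0],[0,0,0],[0,0,0],[0,0,0],[0,0,0],[0,0,0]]}' 25
```

```text
time_s: 7.5
eef_pos: [0.4731, 0.3292, 0.0141]
tcp_rot: [-0.032, 3.141, 0.0]
contact_force: [0.1, -0.6, -0.0]
opening: 0.0855
grasp_force: 0.0
time_s: 8.1
eef_pos: [0.4728, 0.3291, -0.0223]
tcp_rot: [0.032, -3.141, 0.0]
contact_force: [0.1, -0.6, -0.3]
opening: 0.0853
grasp_force: 0.0
time_s: 8.9
eef_pos: [0.4735, 0.3294, -0.0214]
tcp_rot: [-0.032, 3.141, 0.001]
contact_force: [-0.9, -0.3, 7.0]
opening: 0.0589
grasp_force: 26.6
```

Gripped: opening 58.9 mm at 26 N. I'll lift and carry it over the box.

```bash
python3 -m crank '{"fingers":[0.5,0.5,0.5,0.5,0.5,0.5,0.5],"linear":[[0,0,-10],[0,0,-20],[0,0,-30],[0,0,-30],[0,0,-20],[0,0,0],[0,0,0]],"delta_rot":[[0,0,0],[0,0,0],[0,0,0],[0,0,0],[0,0,0],[0,0,0],[0,0,0]]}'
python3 -m crank '{"fingers":[0.5,0.5,0.5,0.5,0.5,0.5,0.5,0.5,0.5,0.5],"linear":[[-8,-20,0],[-16,-42,0],[-16,-42,0],[-16,-42,0],[-16,-42,0],[-16,-42,0],[-14,-34,0],[-8,-19,0],[-5,-12,0],[0,0,0]],"delta_rot":[[0,0,-0.2],[0,0,0],[0,0,0],[0,0,0],[0,0,0],[0,0,0],[0,0,0],[0,0,0],[0,0,0],[0,0,0]]}'
python3 - <<'E'
from h import *
p,r=state()
d=get('wrist'); np.save('pics/w5.npy',d)
im=d["color"].astype(int); r_,g,b=im[...,0],im[...,1],im[...,2]
m=((g-r_>5)&(g>60)).astype(np.uint8); m=cv2.morphologyEx(m,cv2.MORPH_OPEN,np.ones((3,3),np.uint8))
zt=(p[2]+21.6+39)/1000; print("ztop",zt)
for c in blobs(m,400): print("green",rect(d,c,zt),c.min(0),c.max(0))
E
```

```text
time_s: 9.6
eef_pos: [0.4731, 0.3292, 0.0883]
tcp_rot: [-0.032, 3.141, 0.0]
contact_force: [0.4, 0.4, -0.6]
opening: 0.0593
grasp_force: 27.3
time_s: 10.6
eef_pos: [0.5947, 0.0359, 0.087]
tcp_rot: [0.035, -3.14, -0.0]
contact_force: [-0.4, -0.2, -0.8]
opening: 0.0593
grasp_force: 27.4
t 10.6 p [594.7  35.9  87. ] x [-1.    -0.022  0.002] y [-0.022  1.     0.   ] z [-0.002 -0.    -1.   ] open 0.0593 q [-0.06  0.5  -0.12  0.95 -0.   -0.08]
ztop 0.14760967415698287
green (array([551.6,  60.4], dtype=float32), array([ 8.1, 13.6], dtype=float32), np.float32(1.1)) [[374 166]] [[397 202]]
green (array([564.9,  33.3], dtype=float32), array([31.4, 39.6], dtype=float32), np.float32(0.2)) [[271 166]] [[354 264]]
green (array([588.7,  22.7], dtype=float32), array([34.6, 86.3], dtype=float32), np.float32(1.6)) [[234 166]] [[327 364]]
```

```bash
python3 - <<'E'
from h import *
d=np.load('pics/w5.npy',allow_pickle=True).item()
print((ray(d,[[234,166],[398,166],[316,166]],.1476)*1000).round(1))
im=d["color"].astype(int)
for v in (175,190): print([(u,(im[v,u,1]-im[v,u,0])) for u in list(range(226,244,2))+list(range(388,406,2))])
for u in (300,380): print([(v,*im[v,u]) for v in range(158,174,2)])
g=np.abs(np.diff(im.sum(2),axis=0)); print([ (v,int(g[v,240:390].mean())) for v in range(300,399) if g[v,240:390].mean()>20])
E
```

```text
[[546.    4.7 147.6]
 [544.7  64.5 147.6]
 [545.4  34.6 147.6]]
[(226, np.int64(-11)), (228, np.int64(-7)), (230, np.int64(-7)), (232, np.int64(-8)), (234, np.int64(-2)), (236, np.int64(7)), (238, np.int64(9)), (240, np.int64(10)), (242, np.int64(10)), (388, np.int64(8)), (390, np.int64(7)), (392, np.int64(8)), (394, np.int64(8)), (396, np.int64(8)), (398, np.int64(-5)), (400, np.int64(-7)), (402, np.int64(-9)), (404, np.int64(-9))]
[(226, np.int64(-4)), (228, np.int64(-9)), (230, np.int64(-14)), (232, np.int64(-10)), (234, np.int64(-4)), (236, np.int64(10)), (238, np.int64(9)), (240, np.int64(8)), (242, np.int64(7)), (388, np.int64(6)), (390, np.int64(7)), (392, np.int64(7)), (394, np.int64(6)), (396, np.int64(4)), (398, np.int64(-10)), (400, np.int64(-16)), (402, np.int64(-16)), (404, np.int64(-12))]
[(158, np.int64(20), np.int64(28), np.int64(44)), (160, np.int64(20), np.int64(27), np.int64(42)), (162, np.int64(22), np.int64(30), np.int64(49)), (164, np.int64(31), np.int64(37), np.int64(47)), (166, np.int64(84), np.int64(91), np.int64(79)), (168, np.int64(113), np.int64(124), np.int64(106)), (170, np.int64(114), np.int64(125), np.int64(109)), (172, np.int64(115), np.int64(125), np.int64(109))]
[(158, np.int64(149), np.int64(103), np.int64(53)), (160, np.int64(144), np.int64(100), np.int64(50)), (162, np.int64(148), np.int64(102), np.int64(51)), (164, np.int64(131), np.int64(97), np.int64(52)), (166, np.int64(93), np.int64(92), np.int64(70)), (168, np.int64(134), np.int64(136), np.int64(107)), (170, np.int64(134), np.int64(135), np.int64(107)), (172, np.int64(133), np.int64(138), np.int64(111))]
[(353, 41), (354, 105), (355, 52), (356, 30), (357, 30), (358, 31), (359, 27)]
```

The hand-held pane sits within 1 mm of the seat. I'll lower it most of the way, then check the force.

```bash
python3 -m crank '{"fingers":[0.5,0.5,0.5,0.5,0.5,0.5,0.5,0.5],"linear":[[0.8,0,10],[0,0,25],[0,0,25],[0,0,20],[0,0,9],[0,0,5],[0,0,2],[0,0,0]],"delta_rot":[[0,0,0],[0,0,0],[0,0,0],[0,0,0],[0,0,0],[0,0,0],[0,0,0],[0,0,0]]}'
python3 -m crank '{"fingers":[0.5,0.5,0.5,0.5],"linear":[[0,0,1.5],[0,0,1.5],[0,0,1],[0,0,0]],"delta_rot":[[0,0,0],[0,0,0],[0,0,0],[0,0,0]]}'
python3 -c "
from h import *
state()"
```

```text
time_s: 11.45
eef_pos: [0.5945, 0.0372, -0.0074]
tcp_rot: [-0.038, 3.141, -0.0]
contact_force: [-0.1, -0.1, 0.0]
opening: 0.0597
grasp_force: 27.3
time_s: 11.85
eef_pos: [0.5942, 0.0369, -0.0119]
tcp_rot: [-0.037, 3.141, 0.0]
contact_force: [0.5, 0.5, -1.1]
opening: 0.0596
grasp_force: 27.3
t 11.85 p [594.2  36.9 -11.9] x [-1.    -0.024 -0.   ] y [-0.024  1.     0.   ] z [ 0.  0. -1.] open 0.0596 q [-0.06  0.6  -0.24  0.73  0.   -0.08]
```

```bash
python3 -m crank '{"fingers":[0.5,0.5,0.5,0.5],"linear":[[0,-1,0],[0,0,1],[0,0,1],[0,0,0]],"delta_rot":[[0,0,0],[0,0,0],[0,0,0],[0,0,0]]}'
python3 -c "
from h import *
state()
d=get('wrist'); np.save('pics/w6.npy',d)
im=d['color'].astype(int)
for u in (280,300,330,380): 
    c=im[:,u]; g=np.abs(np.diff(c.sum(1))); print(u,[(int(v),int(g[v]),im[v+1,u].tolist()) for v in np.argsort(-g[40:260])[:6]+40])
"
```

```text
time_s: 12.25
eef_pos: [0.5944, 0.0358, -0.0133]
tcp_rot: [-0.037, 3.141, -0.001]
contact_force: [-1.6, 0.5, 5.9]
opening: 0.0591
grasp_force: 27.9
t 12.25 p [594.4  35.8 -13.3] x [-1.    -0.024 -0.   ] y [-0.024  1.    -0.   ] z [ 0. -0. -1.] open 0.0591 q [-0.06  0.6  -0.24  0.73 -0.   -0.09]
280 [(165, 133, [104, 107, 85]), (166, 92, [135, 141, 112]), (121, 27, [64, 54, 44]), (123, 19, [91, 64, 32]), (159, 17, [81, 56, 28]), (120, 13, [68, 63, 58])]
300 [(165, 138, [105, 109, 87]), (166, 95, [138, 143, 115]), (55, 68, [38, 35, 33]), (108, 62, [61, 56, 51]), (109, 38, [74, 69, 63]), (54, 35, [62, 58, 54])]
330 [(165, 137, [107, 111, 88]), (166, 94, [139, 145, 116]), (102, 73, [54, 50, 46]), (49, 61, [44, 41, 38]), (103, 58, [75, 69, 64]), (50, 34, [32, 29, 28])]
380 [(165, 134, [106, 111, 87]), (166, 100, [140, 147, 117]), (117, 92, [97, 68, 35]), (116, 61, [142, 100, 50]), (164, 11, [68, 60, 42]), (240, 11, [158, 157, 129])]
```

Contact is 5.9 N at the expected height (TCP −13.3 against a predicted −13.6), so the pane is down on the ledge. I'll release and rise.

```bash
python3 -m crank '{"fingers":[0.75,0.85,1,1,1,1,1,1],"linear":[[0,0,0],[0,0,0],[0,0,0],[0,0,0],[0,0,0],[0,0,0],[0,0,0],[0,0,0]],"delta_rot":[[0,0,0],[0,0,0],[0,0,0],[0,0,0],[0,0,0],[0,0,0],[0,0,0],[0,0,0]]}'
python3 -m crank '{"fingers":[1,1,1,1,1,1,1,1,1],"linear":[[0,0,-15],[0,0,-30],[0,0,-40],[0,0,-40],[0,0,-40],[0,0,-30],[20,0,0],[0,0,0],[0,0,0]],"delta_rot":[[0,0,0],[0,0,0],[0,0,0],[0,0,0],[0,0,0],[0,0,0],[0,0,0],[0,0,0],[0,0,0]]}'
python3 - <<'E'
from h import *
p,r=state()
d=get('wrist'); np.save('pics/w7.npy',d)
im=d["color"].astype(int); r_,g,b=im[...,0],im[...,1],im[...,2]
h,s,v=cv2.split(cv2.cvtColor(d["color"],cv2.COLOR_RGB2HSV))
q=proj(d,[[.5444,.0357,.047],[.6444,.0357,.047],[.5944,.0057,.047],[.5944,.0657,.047]]); print(q.round())
m=((h>8)&(h<22)&(s>110)&(v>70)).astype(np.uint8); 
u0,u1=int(q[2:,0].min())-25,int(q[2:,0].max())+25; v0,v1=int(q[0,1])-70,int(q[1,1])+25
mm=np.zeros_like(m); mm[v0:v1,u0:u1]=m[v0:v1,u0:u1]
c=np.vstack(blobs(mm,30)); print("box",rect(d,c,.048))
m2=((g-r_>1)).astype(np.uint8); mm=np.zeros_like(m); mm[v0:v1,u0:u1]=m2[v0:v1,u0:u1]
for c in blobs(cv2.morphologyEx(mm,cv2.MORPH_OPEN,np.ones((3,3),np.uint8)),100): print("g",rect(d,c,.047),c.min(0),c.max(0))
cv2.imwrite("pics/w7.png",cv2.resize(d["color"][v0-20:v1+20,u0-150:u1+50,::-1],None,fx=2,fy=2)); print(u0,v0,u1,v1)
E
```

```text
time_s: 13.1
eef_pos: [0.5942, 0.036, -0.0139]
tcp_rot: [0.037, -3.141, -0.0]
contact_force: [-0.1, 0.3, 0.3]
opening: 0.0851
grasp_force: 0.0
time_s: 14.0
eef_pos: [0.5741, 0.0355, 0.181]
tcp_rot: [0.037, -3.141, -0.0]
contact_force: [0.3, 0.0, 0.0]
opening: 0.0853
grasp_force: 0.0
t 14.0 p [574.1  35.5 181. ] x [-1.    -0.024  0.   ] y [-0.024  1.     0.   ] z [-0.  0. -1.] open 0.0853 q [-0.07  0.39 -0.03  1.14  0.   -0.09]
[[317. 154.]
 [315. 253.]
 [285. 205.]
 [347. 206.]]
box (array([575.7,  35.2], dtype=float32), array([ 89.9, 164.4], dtype=float32), np.float32(1.2))
g (array([594.6,  35. ], dtype=float32), array([59.1, 98.4], dtype=float32), np.float32(1.5)) [[284 155]] [[346 252]]
260 83 371 277
```

The pane lies home: measured (594.6, 35.0) against the seat at (594.4, 35.6), with the right apparent size. Next, the knob.

```bash
python3 -m crank '{"fingers":[1,1,1,1,1,1,1,1],"linear":[[-2,36,2],[-2,40,2],[-2,40,2],[-2,40,2],[-2,40,2],[-6,30,10],[0,0,0],[0,0,0]],"delta_rot":[[0,0,0],[0,0,0],[0,0,0],[0,0,0],[0,0,0],[0,0,0],[0,0,0],[0,0,0]]}'
python3 - <<'E'
from h import *
p,r=state()
d=get('wrist'); np.save('pics/w8.npy',d)
h,s,v=cv2.split(cv2.cvtColor(d["color"],cv2.COLOR_RGB2HSV))
q=proj(d,[[.61,.262,.038]])[0].astype(int); print(q,d["color"][q[1],q[0]],h[q[1],q[0]],s[q[1],q[0]],v[q[1],q[0]])
for vt in (140,110,60):
    m=((h>17)&(h<32)&(s>65)&(v>vt)).astype(np.uint8); mm=np.zeros_like(m); mm[q[1]-70:q[1]+70,q[0]-80:q[0]+80]=m[q[1]-70:q[1]+70,q[0]-80:q[0]+80]
    for c in blobs(mm,100): print("knob",vt,rect(d,c,.038),c.min(0),c.max(0))
cv2.imwrite("pics/w8.png",cv2.resize(d["color"][q[1]-80:q[1]+80,q[0]-100:q[0]+100,::-1],None,fx=4,fy=3.5,interpolation=cv2.INTER_NEAREST))
E
```

```text
time_s: 14.85
eef_pos: [0.5845, 0.2623, 0.1597]
tcp_rot: [0.039, -3.139, 0.001]
contact_force: [-0.1, -0.4, 0.1]
opening: 0.0855
grasp_force: 0.0
t 14.85 p [584.5 262.3 159.7] x [-1.    -0.025  0.002] y [-0.025  1.    -0.001] z [-0.002 -0.001 -1.   ] open 0.0855 q [ 0.31  0.53  0.13  1.17 -0.    0.28]
[315 214] [145 135  92] 24 93 145
knob 140 (array([616.1, 267.7], dtype=float32), array([22.8, 48.3], dtype=float32), np.float32(86.7)) [[296 208]] [[347 233]]
knob 110 (array([615.3, 267.8], dtype=float32), array([24.4, 51. ], dtype=float32), np.float32(86.8)) [[294 206]] [[349 233]]
knob 60 (array([613. , 267.7], dtype=float32), array([29.5, 51.7], dtype=float32), np.float32(87.8)) [[294 201]] [[349 233]]
```

View pics/w8.png

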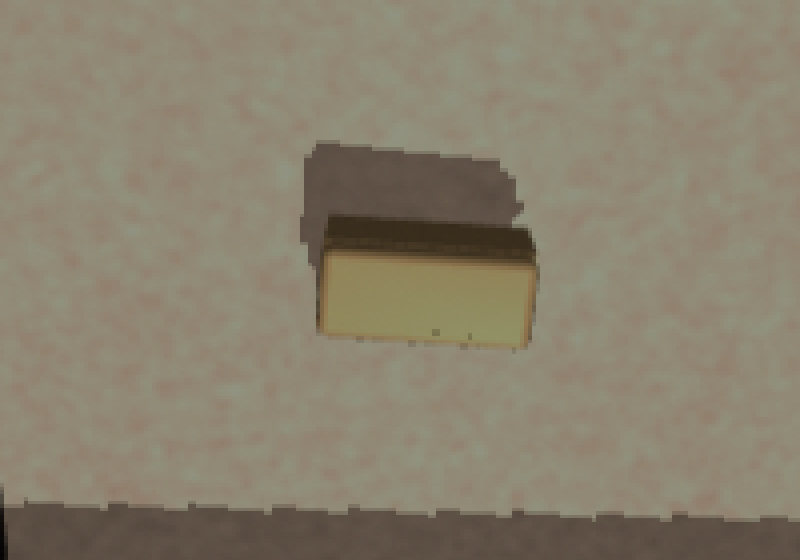

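The knob's top face is a clean rectangle in the crop (320–537, 250–347). Measured: centre (615.3, 267.8), long axis at 86.8°. I'll grip its two ends.

```bash
python3 -m crank '{"fingers":[1,1,1,1,1,1,1,1,1],"linear":[[-31,4.7,0],[0,0,0],[0,0,30],[0,0,40],[0,0,40],[0,0,35],[0,0,25],[0,0,15.5],[0,0,0]],"delta_rot":[[0,0,0],[0,0,4.6],[0,0,0],[0,0,0],[0,0,0],[0,0,0],[0,0,0],[0,0,0],[0,0,0]]}' 30
python3 -c "
from h import *
state()"
```

```text
time_s: 15.8
eef_pos: [0.6145, 0.2658, -0.0262]
tcp_rot: [-0.091, -3.137, 0.002]
contact_force: [-0.0, -0.1, 0.2]
opening: 0.0856
grasp_force: 0.0
t 15.8 p [614.5 265.8 -26.2] x [-0.998  0.058  0.003] y [ 0.058  0.998 -0.001] z [-0.003 -0.001 -1.   ] open 0.0856 q [ 0.3   0.74 -0.01  0.83 -0.    0.36]
```

```bash
python3 -m crank '{"fingers":[1,0.6,0.5,0.4,0.4,0.4,0.4,0.4,0.4,0.4],"linear":[[-0.5,2,0],[0,0,0],[0,0,0],[0,0,0],[0,0,0],[0,0,0],[0,0,0],[0,0,0],[0,0,0],[0,0,0]],"delta_rot":[[0,0,0],[0,0,0],[0,0,0],[0,0,0],[0,0,0],[0,0,0],[0,0,0],[0,0,0],[0,0,0],[0,0,0]]}' 30
python3 -c "
from h import *
state()"
```

```text
time_s: 16.8
eef_pos: [0.6174, 0.2696, -0.0229]
tcp_rot: [0.089, 3.138, 0.001]
contact_force: [0.0, -0.3, 7.5]
opening: 0.0513
grasp_force: 32.5
t 16.8 p [617.4 269.6 -22.9] x [-0.998  0.056 -0.002] y [0.056 0.998 0.001] z [ 0.002  0.001 -1.   ] open 0.0513 q [ 0.3   0.74  0.    0.83 -0.    0.36]
```

Gripped at 51.3 mm. I'll lift, and meanwhile measure the latch angle from the earlier picture.

```bash
python3 -m crank '{"fingers":[0.4,0.4,0.4,0.4,0.4,0.4,0.4,0.4],"linear":[[0,0,-10],[0,0,-25],[0,0,-35],[0,0,-35],[0,0,-25],[0,0,0],[0,0,0],[0,0,0]],"delta_rot":[[0,0,0],[0,0,-7.4],[0,0,-8],[0,0,0],[0,0,0],[0,0,0],[0,0,0],[0,0,0]]}'
python3 - <<'E'
from h import *
p,r=state()
d=get('wrist'); np.save('pics/w9.npy',d)
h,s,v=cv2.split(cv2.cvtColor(d["color"],cv2.COLOR_RGB2HSV))
zt=(p[2]+23+38)/1000; q=proj(d,[[p[0]/1000,p[1]/1000,zt]])[0].astype(int); print(q)
for vt in (140,100,60):
    m=((h>15)&(h<32)&(s>65)&(v>vt)).astype(np.uint8); mm=np.zeros_like(m); mm[q[1]-90:q[1]+90,q[0]-100:q[0]+100]=m[q[1]-90:q[1]+90,q[0]-100:q[0]+100]
    for c in blobs(mm,100): print("knob",vt,rect(d,c,zt),c.min(0).tolist(),c.max(0).tolist())
# latch in w7 / w1
for n in("w1","w7"):
    d=np.load(f'pics/{n}.npy',allow_pickle=True).item(); h,s,v=cv2.split(cv2.cvtColor(d["color"],cv2.COLOR_RGB2HSV))
    m=((s<70)&(v>60)).astype(np.uint8); c=proj(d,[[.5164,.034,.0545]])[0]
    yy,xx=np.mgrid[:400,:640]; W=ray(d,np.c_[xx.ravel(),yy.ravel()],.0545)[:,:2].reshape(400,640,2)*1000-[516.4,34.0]
    rr=np.hypot(W[...,0],W[...,1]); k=(rr>21)&(rr<40)&(m>0)&(W[...,1]<-10)&(np.abs(W[...,0])<26)
    P=W[k]; A=P.mean(0); vx,vy,_,_=cv2.fitLine(P.astype(np.float32),cv2.DIST_L2,0,.01,.01).ravel()
    print(n,k.sum(),A.round(1),"arm dir from axis deg",np.degrees(np.arctan2(A[0],-A[1])).round(1),"line",np.degrees(np.arctan(-vx/vy)).round(1))
    dk=(v<75)&(rr<25); ys,xs=np.where(dk); Q=ray(d,np.c_[xs,ys],.0745)*1000; print("dark blob mean @74.5",Q.mean(0).round(1),len(xs))
    g=((rr<18)&(m>0)); print("disc mean",W[rr<25][m[rr<25]>0].mean(0))
E
```

```text
time_s: 17.6
eef_pos: [0.6155, 0.269, 0.1047]
tcp_rot: [0.333, -3.122, 0.001]
contact_force: [-0.2, -0.3, 0.1]
opening: 0.0516
grasp_force: 31.6
t 17.6 p [615.5 269.  104.7] x [-0.978 -0.211  0.002] y [-0.211  0.978 -0.   ] z [-0.002 -0.001 -1.   ] open 0.0516 q [ 0.3   0.63  0.15  1.1  -0.    0.09]
[316 288]
knob 140 (array([613.8, 268.4], dtype=float32), array([21.8, 48.6], dtype=float32), np.float32(102.2)) [[254, 259]] [[376, 308]]
knob 100 (array([613.4, 268.3], dtype=float32), array([24.5, 50.3], dtype=float32), np.float32(102.2)) [[252, 255]] [[378, 310]]
knob 60 (array([607.6, 266.9], dtype=float32), array([37.3, 50.6], dtype=float32), np.float32(103.3)) [[252, 224]] [[379, 311]]
w1 244 [  5.9 -29.7] arm dir from axis deg 11.2 line 12.6
dark blob mean @74.5 [507.5  31.6  74.5] 553
disc mean [ 0.20468906 -2.28782181]
w7 364 [ -1.4 -27.5] arm dir from axis deg -3.0 line 70.8
dark blob mean @74.5 [510.   31.8  74.5] 579
disc mean [-0.24549084 -2.04229183]
```

```bash
python3 -m crank '{"fingers":[0.4,0.4,0.4,0.4,0.4,0.4,0.4,0.4,0.4,0.4],"linear":[[12,-17,0],[25,-36,0],[25,-36,0],[25,-36,0],[25,-36,0],[21,-30,0],[12.4,-18,0],[0,0,0],[0,0,0],[0,0,0]],"delta_rot":[[0,0,0],[0,0,0],[0,0,0],[0,0,0],[0,0,0],[0,0,0],[0,0,0],[0,0,0],[0,0,0],[0,0,0]]}'
cat > kn.py <<'E'
from h import *
import sys
p,r=state(); zt=(p[2]+float(sys.argv[1])+38)/1000
d=get('wrist'); h,s,v=cv2.split(cv2.cvtColor(d["color"],cv2.COLOR_RGB2HSV))
q=proj(d,[[p[0]/1000,p[1]/1000,zt]])[0].astype(int)
m=((h>17)&(h<32)&(s>65)&(v>110)).astype(np.uint8); mm=np.zeros_like(m); mm[q[1]-60:q[1]+40,q[0]-85:q[0]+85]=m[q[1]-60:q[1]+40,q[0]-85:q[0]+85]
for c in blobs(mm,300): print("knob",rect(d,c,zt),c.min(0).tolist(),c.max(0).tolist())
print("force",robot.read_state()["contact_force"].round(1),robot.read_state()["moment"].round(2))
E
python3 kn.py 21.5
```

```text
time_s: 18.65
eef_pos: [0.5184, 0.035, 0.1053]
tcp_rot: [0.334, -3.123, -0.001]
contact_force: [0.5, 0.6, -0.8]
opening: 0.0516
grasp_force: 31.6
t 18.65 p [518.4  35.  105.3] x [-0.977 -0.211  0.   ] y [-0.211  0.977  0.   ] z [-0.  0. -1.] open 0.0516 q [-0.07  0.35 -0.31  0.91  0.   -0.29]
knob (array([517.2,  34.4], dtype=float32), array([24.3, 50.8], dtype=float32), np.float32(102.2)) [[252, 256]] [[378, 310]]
force [ 0.4  0.3 -0.5] [-0.02 -0.03  0.03]
```

```bash
python3 -m crank '{"fingers":[0.4,0.4,0.4,0.4,0.4,0.4],"linear":[[1,-0.5,10],[0,0,20],[0,0,12],[0,0,6],[0,0,0],[0,0,0]],"delta_rot":[[0,0,0],[0,0,0],[0,0,0],[0,0,0],[0,0,0],[0,0,0]]}'
python3 kn.py 21.5
python3 -m crank '{"fingers":[0.4,0.4,0.4,0.4,0.4,0.4],"linear":[[0,0,2],[0,0,2],[0,0,2],[0,0,2],[0,0,0],[0,0,0]],"delta_rot":[[0,0,0],[0,0,0],[0,0,0],[0,0,0],[0,0,0],[0,0,0]]}'
python3 kn.py 21.5
```

```text
time_s: 19.3
eef_pos: [0.5176, 0.0337, 0.0578]
tcp_rot: [-0.333, 3.124, -0.0]
contact_force: [-0.8, -0.3, -0.2]
opening: 0.0515
grasp_force: 31.6
t 19.3 p [517.6  33.7  57.8] x [-0.978 -0.211 -0.   ] y [-0.211  0.978 -0.   ] z [ 0.  0. -1.] open 0.0515 q [-0.08  0.4  -0.38  0.79  0.   -0.29]
knob (array([516.4,  33.1], dtype=float32), array([24.4, 50.9], dtype=float32), np.float32(102.2)) [[252, 256]] [[378, 310]]
force [-0.3 -0.7 -0.2] [ 0.04  0.07 -0.01]
time_s: 19.95
eef_pos: [0.5173, 0.0336, 0.0496]
tcp_rot: [0.333, -3.124, -0.0]
contact_force: [-0.3, -0.2, -1.3]
opening: 0.0516
grasp_force: 31.6
t 19.95 p [517.3  33.6  49.6] x [-0.978 -0.211  0.   ] y [-0.211  0.978  0.   ] z [-0. -0. -1.] open 0.0516 q [-0.08  0.41 -0.39  0.77 -0.   -0.29]
knob (array([516.,  33.], dtype=float32), array([25.1, 51.3], dtype=float32), np.float32(100.5)) [[252, 256]] [[378, 312]]
force [ 0.5 -0.1 -0.3] [-0.01 -0.03 -0.02]
```

```bash
python3 -m crank '{"fingers":[0.4,0.4,0.4,0.4,0.4],"linear":[[0,0.4,1.5],[0,0,1.5],[0,0,1.5],[0,0,1.5],[0,0,0]],"delta_rot":[[0,0,0],[0,0,0],[0,0,0],[0,0,0],[0,0,0]]}'
python3 -m crank '{"fingers":[0.4,0.4,0.4],"linear":[[0,0,2],[0,0,2],[0,0,0]],"delta_rot":[[0,0,0],[0,0,0],[0,0,0]]}'
python3 -c "
from h import *
state();s=robot.read_state();print(s['contact_force'],s['moment'])"
```

```text
time_s: 20.5
eef_pos: [0.5174, 0.034, 0.0435]
tcp_rot: [-0.333, 3.124, 0.0]
contact_force: [1.5, 0.0, 0.0]
opening: 0.0517
grasp_force: 31.7
time_s: 20.8
eef_pos: [0.5178, 0.034, 0.0395]
tcp_rot: [-0.333, 3.123, 0.0]
contact_force: [3.9, 1.0, -2.4]
opening: 0.0515
grasp_force: 31.6
t 20.8 p [517.8  34.   39.5] x [-0.978 -0.211 -0.001] y [-0.211  0.978 -0.   ] z [ 0.001  0.    -1.   ] open 0.0515 q [-0.08  0.42 -0.4   0.75  0.   -0.29]
[ 3.9014898   0.9645709  -2.39968022] [ 0.11522248 -0.79298805 -0.0718799 ]
```

The bore is over the square, with a slight sideways push towards +x. I'll ease over and continue down.

```bash
python3 -m crank '{"fingers":[0.4,0.4,0.4,0.4,0.4,0.4],"linear":[[-0.7,0.1,0],[0,0,1.5],[0,0,1.5],[0,0,1.5],[0,0,1],[0,0,0]],"delta_rot":[[0,0,0],[0,0,0],[0,0,0],[0,0,0],[0,0,0],[0,0,0]]}'
python3 -m crank '{"fingers":[0.4,0.4,0.4],"linear":[[0,0,1],[0,0,1],[0,0,0]],"delta_rot":[[0,0,0],[0,0,0],[0,0,0]]}'
python3 kn.py 21.5
```

```text
time_s: 21.4
eef_pos: [0.5179, 0.0342, 0.0339]
tcp_rot: [0.333, -3.124, -0.0]
contact_force: [1.8, 1.0, -2.1]
opening: 0.0516
grasp_force: 31.8
time_s: 21.7
eef_pos: [0.5179, 0.0342, 0.032]
tcp_rot: [0.333, -3.124, -0.0]
contact_force: [2.1, 0.4, -1.0]
opening: 0.0512
grasp_force: 31.8
t 21.7 p [517.9  34.2  32. ] x [-0.978 -0.211  0.   ] y [-0.211  0.978  0.   ] z [-0.  0. -1.] open 0.0512 q [-0.07  0.43 -0.41  0.73  0.   -0.29]
knob (array([516.7,  33.7], dtype=float32), array([24.3, 50.9], dtype=float32), np.float32(102.2)) [[252, 256]] [[378, 310]]
force [ 1.5  0.1 -1.8] [ 0.07 -0.39 -0.02]
```

```bash
python3 -m crank '{"fingers":[0.4,0.4,0.4],"linear":[[0,0,1],[0,0,0.5],[0,0,0]],"delta_rot":[[0,0,0],[0,0,0],[0,0,0]]}'
python3 -m crank '{"fingers":[0.4,0.4,0.4],"linear":[[0,0,1],[0,0,0.5],[0,0,0]],"delta_rot":[[0,0,0],[0,0,0],[0,0,0]]}'
```

```text
time_s: 22.05
eef_pos: [0.518, 0.0342, 0.0314]
tcp_rot: [-0.333, 3.124, -0.0]
contact_force: [-2.4, 0.2, 11.8]
opening: 0.0511
grasp_force: 33.3
time_s: 22.35
eef_pos: [0.5181, 0.0342, 0.0313]
tcp_rot: [-0.333, 3.123, -0.0]
contact_force: [-8.9, 0.8, 31.1]
opening: 0.051
grasp_force: 35.5
```

The knob bottomed at the expected height. I'll relieve the push and turn it.

```bash
python3 -m crank '{"fingers":[0.4,0.4,0.4,0.4],"linear":[[0,0,-1],[0,0,-1],[0,0,0],[0,0,0]],"delta_rot":[[0,0,0],[0,0,0],[0,0,0],[0,0,0]]}'
python3 -m crank '{"fingers":[0.4,0.4,0.4,0.4,0.4,0.4,0.4,0.4,0.4,0.4],"linear":[[0,0.1,0],[0,0.1,0],[0,0.2,0],[0,0.2,0],[0,0.2,0],[0,0.2,0],[0,0.2,0],[0,0.2,0],[0,0.1,0],[0,0,0]],"delta_rot":[[0,0,-4],[0,0,-6],[0,0,-8],[0,0,-8],[0,0,-8],[0,0,-8],[0,0,-8],[0,0,-8],[0,0,-6],[0,0,0]]}' 35
python3 kn.py 22.5
```

```text
time_s: 22.75
eef_pos: [0.518, 0.0342, 0.0315]
tcp_rot: [-0.333, 3.124, -0.0]
contact_force: [-1.0, 0.1, 9.2]
opening: 0.0512
grasp_force: 32.9
time_s: 23.75
eef_pos: [0.518, 0.0355, 0.0315]
tcp_rot: [-1.941, 2.469, -0.001]
contact_force: [2.6, 2.1, 5.1]
opening: 0.0513
grasp_force: 35.5
t 23.75 p [518.   35.5  31.5] x [-0.236 -0.972 -0.001] y [-0.972  0.236 -0.002] z [ 0.002  0.    -1.   ] open 0.0513 q [-0.07  0.43 -0.41  0.73  0.   -1.41]
knob (array([517.3,  43.1], dtype=float32), array([14.4, 50.4], dtype=float32), np.float32(176.9)) [[258, 277]] [[378, 311]]
force [2.1 1.8 5. ] [ 0.37 -0.46  0.07]
```

```bash
python3 -m crank '{"fingers":[0.4,0.4,0.4,0.4],"linear":[[0,0.15,0],[0,0.15,0],[0,0,0],[0,0,0]],"delta_rot":[[0,0,-7],[0,0,-7],[0,0,0],[0,0,0]]}'
python3 -c "
from h import *
state();s=robot.read_state();print(s['contact_force'].round(1),s['moment'].round(2))"
python3 -m crank '{"fingers":[0.4,0.4,0.4],"linear":[[0,0,0],[0,0,0],[0,0,0]],"delta_rot":[[0,0,-4],[0,0,0],[0,0,0]]}'
python3 -c "
from h import *
state();s=robot.read_state();print(s['contact_force'].round(1),s['moment'].round(2))"
```

```text
time_s: 24.2
eef_pos: [0.5177, 0.0356, 0.0315]
tcp_rot: [-2.221, 2.22, -0.001]
contact_force: [2.1, 1.7, 5.7]
opening: 0.0515
grasp_force: 35.5
t 24.2 p [517.7  35.6  31.5] x [ 0.001 -1.    -0.   ] y [-1.    -0.001 -0.002] z [ 0.002  0.    -1.   ] open 0.0515 q [-0.07  0.43 -0.41  0.73  0.   -1.64]
[2.1 1.7 5.7] [ 0.32 -0.51  0.02]
time_s: 24.5
eef_pos: [0.5176, 0.0355, 0.0315]
tcp_rot: [-2.297, 2.141, -0.001]
contact_force: [1.1, 0.5, 5.5]
opening: 0.0513
grasp_force: 35.5
t 24.5 p [517.6  35.5  31.5] x [ 0.07  -0.998 -0.   ] y [-0.998 -0.07  -0.002] z [ 0.002  0.    -1.   ] open 0.0513 q [-0.07  0.43 -0.41  0.73  0.   -1.71]
[1.1 0.5 5.5] [ 0.36 -0.45  0.06]
```

```bash
for i in 1 2; do python3 -m crank '{"fingers":[0.4,0.4,0.4],"linear":[[0,0,0],[0,0,0],[0,0,0]],"delta_rot":[[0,0,-2],[0,0,0],[0,0,0]]}' >/dev/null
python3 -c "
from h import *
state();s=robot.read_state();print(s['contact_force'].round(1),s['moment'].round(2))"; done
```

```text
t 24.8 p [517.6  35.5  31.5] x [ 0.105 -0.994 -0.   ] y [-0.994 -0.105 -0.002] z [ 0.001  0.    -1.   ] open 0.0513 q [-0.07  0.43 -0.41  0.73  0.   -1.75]
[1.2 1.3 5.9] [ 0.37 -0.4   0.03]
t 25.1 p [517.6  35.6  31.5] x [ 0.139 -0.99  -0.   ] y [-0.99  -0.139 -0.002] z [ 0.002  0.    -1.   ] open 0.0512 q [-0.07  0.43 -0.41  0.73  0.   -1.78]
[2.3 1.5 5.9] [ 0.46 -0.44 -0.05]
```

```bash
for i in 1 2; do python3 -m crank '{"fingers":[0.4,0.4,0.4],"linear":[[0,0,0],[0,0,0],[0,0,0]],"delta_rot":[[0,0,-2.5],[0,0,0],[0,0,0]]}' >/dev/null
python3 -c "
from h import *
state();s=robot.read_state();print(s['contact_force'].round(1),s['moment'].round(2),s['tau'][5])"; done
python3 kn.py 22.5
```

```text
t 25.4 p [517.6  35.6  31.5] x [ 0.182 -0.983 -0.   ] y [-0.983 -0.182 -0.002] z [ 0.002  0.001 -1.   ] open 0.0513 q [-0.07  0.43 -0.41  0.73  0.   -1.83]
[2.4 2.2 5.6] [ 0.47 -0.4  -0.24] -0.23744280450046062
t 25.7 p [517.6  35.6  31.5] x [ 0.225 -0.974 -0.   ] y [-0.974 -0.225 -0.002] z [ 0.001  0.001 -1.   ] open 0.0515 q [-0.07  0.43 -0.41  0.73  0.   -1.87]
[2.5 2.3 6.8] [ 0.47 -0.34 -0.31] -0.40578095242381096
t 25.7 p [517.6  35.6  31.5] x [ 0.225 -0.974 -0.   ] y [-0.974 -0.225 -0.002] z [ 0.001  0.001 -1.   ] open 0.0515 q [-0.07  0.43 -0.41  0.73  0.   -1.87]
force [1.8 1.8 5. ] [ 0.49 -0.41 -0.42]
```

The moment climbed to −0.4 N m, so the latch is at its stop. I'll relax a few degrees within the play, release and rise.

```bash
python3 -m crank '{"fingers":[0.4,0.4,0.6,0.8,1,1,1,1,1,1],"linear":[[0,0,0],[0,0,0],[0,0,0],[0,0,0],[0,0,0],[0,0,0],[0,0,0],[0,0,0],[0,0,0],[0,0,0]],"delta_rot":[[0,0,4],[0,0,0],[0,0,0],[0,0,0],[0,0,0],[0,0,0],[0,0,0],[0,0,0],[0,0,0],[0,0,0]]}'
python3 -m crank '{"fingers":[1,1,1,1,1,1,1,1],"linear":[[0,0,-8],[0,0,-15],[0,0,-30],[0,0,-40],[0,0,-40],[0,0,-20],[0,0,0],[0,0,0]],"delta_rot":[[0,0,0],[0,0,0],[0,0,0],[0,0,0],[0,0,0],[0,0,0],[0,0,0],[0,0,0]]}'
python3 - <<'E'
from h import *
p,r=state()
d=get('wrist'); np.save('pics/w10.npy',d)
h,s,v=cv2.split(cv2.cvtColor(d["color"],cv2.COLOR_RGB2HSV)); im=d["color"].astype(int)
def win(m,pt,w):
    q=proj(d,[pt])[0].astype(int); o=np.zeros(m.shape,np.uint8); o[max(0,q[1]-w):q[1]+w,max(0,q[0]-w):q[0]+w]=m[max(0,q[1]-w):q[1]+w,max(0,q[0]-w):q[0]+w]; return o
for c in blobs(win((h>21)&(h<32)&(s>60)&(v>110),[.5165,.0336,.0925],50),200): print("knob",rect(d,c,.0925))
g=(im[...,1]-im[...,0]>1)
for c in blobs(cv2.morphologyEx(win(g,[.594,.0356,.047],75),cv2.MORPH_OPEN,np.ones((3,3),np.uint8)),100): print("glass",rect(d,c,.047),c.min(0),c.max(0))
yy,xx=np.mgrid[:400,:640]; W=ray(d,np.c_[xx.ravel(),yy.ravel()],.0545)[:,:2].reshape(400,640,2)*1000-[516.4,33.8]
rr=np.hypot(W[...,0],W[...,1]); k=(rr>30)&(rr<41)&(np.abs(im[...,0]-im[...,1])<10)&(s<45)&(v>60)&~(g)
a=np.degrees(np.arctan2(W[...,1][k],W[...,0][k])); print("grey angles hist",np.histogram(a,np.arange(-180,181,20)))
E
```

```text
time_s: 26.75
eef_pos: [0.5167, 0.0353, 0.0311]
tcp_rot: [2.392, -2.037, -0.0]
contact_force: [-0.5, -0.1, 0.6]
opening: 0.0853
grasp_force: 0.0
time_s: 27.55
eef_pos: [0.5168, 0.0353, 0.1844]
tcp_rot: [-2.391, 2.037, -0.001]
contact_force: [0.2, -0.4, 0.4]
opening: 0.0853
grasp_force: 0.0
t 27.55 p [516.8  35.3 184.4] x [ 0.159 -0.987  0.   ] y [-0.987 -0.159 -0.001] z [ 0.001 -0.    -1.   ] open 0.0853 q [-0.07  0.28 -0.19  1.1  -0.   -1.8 ]
glass (array([594.6,  33.6], dtype=float32), array([62.8, 99. ], dtype=float32), np.float32(1.6)) [[182 133]] [[288 206]]
grey angles hist (array([ 0,  0,  0,  0,  0,  0,  0,  0, 75, 48,  0,  0,  0,  0,  0, 20,  3,
        0]), array([-180, -160, -140, -120, -100,  -80,  -60,  -40,  -20,    0,   20,
         40,   60,   80,  100,  120,  140,  160,  180]))
```

```bash
python3 - <<'E'
from h import *
d=np.load('pics/w10.npy',allow_pickle=True).item()
h,s,v=cv2.split(cv2.cvtColor(d["color"],cv2.COLOR_RGB2HSV)); im=d["color"].astype(int)
q=proj(d,[[.5165,.0336,.0925]])[0].astype(int); print(q,d["color"][q[1],q[0]],h[q[1],q[0]],s[q[1],q[0]])
for a,b in((18,50),(20,70)):
    m=((h>=a)&(h<34)&(s>b)&(s<125)&(v>105)).astype(np.uint8); o=np.zeros_like(m); o[q[1]-45:q[1]+45,q[0]-60:q[0]+60]=m[q[1]-45:q[1]+45,q[0]-60:q[0]+60]
    for c in blobs(cv2.morphologyEx(o,cv2.MORPH_OPEN,np.ones((3,3),np.uint8)),150): print("knob",rect(d,c,.0925),c.min(0),c.max(0))
yy,xx=np.mgrid[:400,:640]; W=ray(d,np.c_[xx.ravel(),yy.ravel()],.0545)[:,:2].reshape(400,640,2)*1000-[516.4,33.8]
rr=np.hypot(W[...,0],W[...,1]); g=(im[...,1]-im[...,0]>1); k=(rr>30)&(rr<41)&(np.abs(W[...,1])<15)&(W[...,0]>0)&(np.abs(im[...,0]-im[...,1])<10)&(s<45)&(v>60)&~g
A=W[k].mean(0); print("arm",A,np.degrees(np.arctan2(A[1],A[0])))
E
```

```text
[314 193] [141 121  81] 20 109
knob (array([517.3,  33.8], dtype=float32), array([24.2, 50.3], dtype=float32), np.float32(9.1)) [[284 179]] [[344 207]]
knob (array([523.1,  34.7], dtype=float32), array([19. , 33.7], dtype=float32), np.float32(9.1)) [[287 182]] [[327 204]]
arm [35.35472642 -1.67674838] -2.715299562492895
```

The arm measures −2.7° in world, which is exactly the latch stop. The knob is on the spindle, the pane is home, and the robot touches nothing.

```bash
python3 -c "
from plant import workorder
print(workorder.sign_off())"
```

```text
the job is handed in; nothing more can be done
None
```

I've handed the job in: the longer pane is in its seat, the latch is turned to its stop over the glass, and the knob is still on the spindle. My last camera measurements agree with this, but the sign-off gave no verdict.

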